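Pin the tilting work holder

TASK

Lock the violin maker's tilting work holder: stand the steel pin from the wooden rack in the hole on top of the grey housing, turn the wooden-handled crank slowly until the pin drops into the spindle's hidden cross-hole and stops the crank, and ease the crank back a touch so that the pin hangs free. Then push the pin down until its head sits fully home on the housing. Be gentle: do not lean on the crank once the pin has caught, do not force the pin, leave the other things on the bench alone, and let go of everything at the end.

Things in the scene. Friction and masses are not known exactly. Their poses are not given: they have to be found in the camera images.
- holder: Work holder fixed to the bench: hardwood foot 150 x 90 x 20 mm (x, y, z), grey housing 64 x 50 mm, its flat top 106 mm above the bench. Origin on the bench under the housing's middle, z up. A steel spindle runs through it along its y axis; the crank is on the -y side, a plywood disc (radius 45 mm) with a maple block on the +y side, out to y = 90 mm; both turn with the spindle.
- bore (a point): Mouth of the vertical hole in the middle of the housing top, in the plane of the top; axes as the holder's. The hole is 12 mm wide with a 2 mm chamfer and meets the spindle 18 mm below. A pin standing in it rides on the spindle; when the cross-hole comes under it the pin drops about 6 mm by its own weight and then blocks the crank. From there it must be pushed: 7 to 10 N over the last 32 mm.
- spindle (a point): Middle of the spindle (radius 18 mm) in the housing, 70 mm above the bench; axes as the holder's. Its one cross-hole (13 mm, right through, wider below) is hidden, at a new angle to the crank each time. It comes under the top hole at one crank position, between upright and 0.85 rad to holder +x. A caught pin leaves about 0.3 rad of crank play; off the middle of it a pushed pin jams, so ease back 0.15 rad.
- crank_grip (a point): Middle of the crank's wooden handle (16 mm thick, 48 mm long, along y), 67 mm from the holder's middle on its -y side, 75 mm from the spindle axis; the crank arm is at 35 to 43 mm. z points out along the arm. Crank range +-1.15 rad from upright, + leans to holder +x; starts at -0.95 to -0.6. Turns with 1 to 3 N, stays put. On a caught pin 8 N beyond that is too much (leverage).
- pin: Plain steel pin, 0.06 to 0.13 kg: shank 10 mm thick, 56 mm long, chamfered foot; round head 22 mm across, 20 mm tall on top. Origin at the foot, z up along the pin. Starts upright in the rack, foot on the bench, head's underside 16 mm above the rack. Standing on the spindle its foot is 18 mm below the housing top; fully home 56 mm below, head's underside on the housing top.
- rack: Fixed wooden block 85 x 60 x 40 mm with one loose upright hole (14 mm) through its middle that holds the pin. Origin under its middle on the bench.
- jar: Bystander: amber glass jar 60 mm across, 75 mm tall. Origin at the middle of its base.
- plane: Bystander: small hand plane 130 x 42 mm, about 52 mm tall, lying along its x axis. Origin under its middle.
- driver: Bystander: screwdriver 190 mm long lying along its x axis, origin under its middle.

How it is judged (in metres and radians):
On the way:
1. the pin stands in the top hole, on the spindle (z of pin in the frame of bore between -0.03 and -0.012 m and horizontal distance between pin and bore below 0.005 m), for 0.2 s.
At the end, for the whole second after the job is handed in: The pin stands upright (within 0.12 rad) in the housing's top hole and through the spindle, its head within 3 mm of the housing top, at rest, and the robot touches neither pin nor holder (z of pin in the frame of bore below -0.053 m and horizontal distance between pin and bore below 0.006 m and angle between pin's own z axis and vertical below 0.12 rad and linear speed of pin below 0.02 m/s and contact force between the fingers and pin below 0.1 N and contact force between each of the arm, the fingers and holder below 0.1 N).
It fails at once if the pin is pressed or levered against the holder or its spindle with more than 80 N (contact force between pin and holder above 80 N).
It fails at once if a bystander is moved by more than 20 mm (distance of any of jar, plane, driver from where it was at the start of the episode above 0.02 m).
It also fails if it takes over 72 s, if anything falls off the work surface, if the arm or the gripper's body presses on something with over 40 N, if the wrist force passes 120 N, or if a joint passes its speed limit or range.

ROBOT

A 6-joint arm with a two-finger parallel gripper is mounted at the origin on the work surface. World frame = base frame: x ahead of the robot, y to its left, z up, the work surface at z = 0. Lengths are in mm, angles in degrees, forces in N, time in s.
With the tool pointing down it reaches from about 300 to 850 mm from the base axis. Payload 4.2 kg.
Tool frame: the origin (TCP) lies midway between the tips of the shut fingers; the grasp point (between the pads) lies 19 mm behind it; z points along the fingers, y is the direction in which the jaws open and shut (so a half turn about z gives the same grasp; the last joint's range is limited). The gripper opens to 91 mm and grips with 3 to 60 N. Pads are 32 mm wide; open, the fingers measure 118 mm over their backs; the gripper's body (76 mm by 178 mm) begins 60 mm behind the grasp point.
Start: joints at [71.219, 18.312, 89.639, -0, 72.044, -1.146], TCP at [174.206, 547.992, 213.976] pointing down, gripper open.
Joint ranges: [-177.97, 177.97], [-48.28, 115.42], [12.27, 149.76], [-77.06, 257.06], [2.81, 150.46], [-146.56, 146.56]. Speed limits (degrees/s): [147.25, 147.25, 180, 180, 180, 180].

INTERFACE

Orientations are given as [roll, pitch, yaw] about the fixed x, y, z axes, in that order (R = Rz(yaw) Ry(pitch) Rx(roll)).
In Python, from workcell import env gives the robot as it stands.
- The arm moves only by the shell command python3 -m jog 'ROWS' [FORCE]. ROWS is JSON, a list of rows, each an object of numbers: "dx", "dy", "dz": the shift along the world's x, y, z in m; "wx", "wy", "wz": the turn, a rotation vector about the world's x, y, z in rad; "grip": the gripper's target within -1 to 1 (shut at 1, half-way at 0, fully open at -1). In form: [{"dx": .., "dy": .., "dz": .., "wx": .., "wy": .., "wz": .., "grip": ..}, ...]. A call has 1 to 10 rows; each row shifts and turns the commanded pose from where the row before left it; what a row does not reach is not made up. A row lasts 1/10 s, in which the tool goes at most 50 mm and 8.59 degrees, less where a joint would pass 70% of its speed; a pose out of reach is approached as far as the arm can. A call with a gripper value outside its range is refused whole. The fingers move at their own pace and stop on an object; FORCE is the grip in N (left out, the last holds). Time passes only in rows, so rows that do not move let the fingers close. It gives the time, the measured TCP pose, the force and the opening at its end, in the units of the state.
- env.state(): the state, without advancing time (a new reading comes with each control period).
- env.grab_frame(name): name is "scene" or "top" or "wrist"; returns the picture (480x640x3 uint8, red, green, blue); there is no depth.
- env.get_calibration(name): a dict with "fx", "fy", "cx", "cy" (pixels), "R" (3x3) and "t" (3): a world point X has camera coordinates R X + t. Camera axes: x right, y down, z forward; pixel columns grow to the right and rows downward; lengths in mm; the calibration is good to about 2 mm. A picture is of the moment at which its call begins: read the wrist's pose just before it. get_calibration takes no time and is no camera call; for the wrist camera it gives the pose at the moment of the call.
- env.job_done(): hands the job in, once; it reports no verdict.
The state is a dict: "time_s": time; "qpos": joint angles; "qvel": joint speeds; "effort": joint torques, N m; "ee_pos": TCP position; "ee_rot": TCP orientation; "force": force on the tool from outside, world axes, zero at the start; "torque": the same for the moment, N m; "gripper_width": finger opening in mm.
Only numpy, scipy, OpenCV 4.12 (cv2) and the standard library are available. Lean on these libraries where they do the work, as an engineer would, in place of code of your own. Each camera call takes 0.05 s, during which the arm holds its last target. There are 200 camera calls.

## Working session

There is one attempt and no reset: what is moved stays moved. The work goes in short steps, Python scripts to look and compute and a shell command to move; the robot and the scene stay as the last step left them, time stands still between calls to the robot, and variables do not carry over. Pictures are saved under pics/ and viewed, about 8 in all and at most 12, crops included, and the job is handed in when it is done.

```bash
mkdir -p pics; python3 - <<'E'
from workcell import env
import cv2
s=env.state();print(s)
for n in("scene","top"):
    f=env.grab_frame(n);cv2.imwrite(f"pics/{n}0.png",f[:,:,::-1])
    c=env.get_calibration(n);print(n,c)
E
```

```text
{'time_s': 0.0, 'qpos': array([ 7.12198457e+01,  1.83526789e+01,  8.97064143e+01,  1.18114407e-03,
        7.20424733e+01, -1.14554345e+00]), 'qvel': array([2.13261358e-04, 1.07589746e-01, 9.68674059e-05, 1.01471782e-01,
       4.22315612e-02, 8.83386418e-02]), 'effort': array([ 7.14693779e-04, -4.12464774e+01, -2.31978697e+01,  7.29591586e-02,
        4.55323874e-02, -1.66008285e-04]), 'ee_pos': array([174.0231352 , 547.51222061, 213.10981064]), 'ee_rot': array([-1.79898476e+02, -3.15326626e-03,  1.62365021e+02]), 'force': array([ 0.83240104, -0.52478412,  0.46163048]), 'torque': array([ 0.00812331,  0.02506263, -0.03611718]), 'gripper_width': 90.74859829500505}
scene {'fx': 553.8106405794497, 'fy': 553.8106405794497, 'cx': 316.59038297977673, 'cy': 235.04000296829685, 'R': array([[ 0.71649517,  0.69741339, -0.0157872 ],
       [ 0.37894761, -0.40811726, -0.83056548],
       [-0.58569051,  0.58911363, -0.55669718]]), 't': array([-470.26169524, -127.15551247, 1760.86285787])}
top {'fx': 581.091148070752, 'fy': 581.091148070752, 'cx': 325.3434124053796, 'cy': 235.70463597093732, 'R': array([[ 9.87516982e-04, -9.99998254e-01, -1.58671165e-03],
       [-9.94815538e-01, -8.21041938e-04, -1.01692537e-01],
       [ 1.01691057e-01,  1.67890851e-03, -9.94814611e-01]]), 't': array([  25.48775906,  648.7854645 , 1331.5476193 ])}
```

View pics/scene0.png

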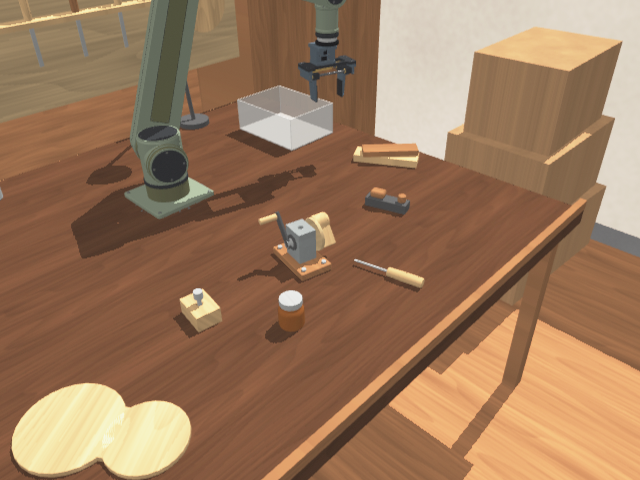

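View pics/top0.png

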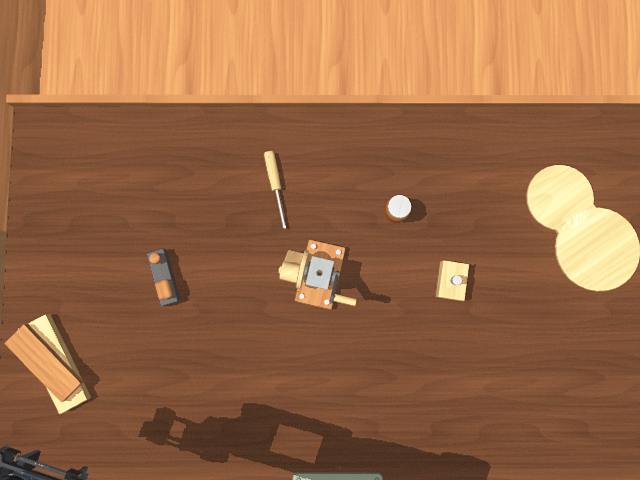

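The top view shows the housing with its hole near (319,272), the crank grip near (345,300), the rack and pin head near (457,280), the jar at (399,207) and the driver tip at (285,227). I'll enlarge it to measure.

```bash
cat > h.py <<'E'
import numpy as np
from workcell import env
def back(n,u,v,z,c=None):
    c=c or env.get_calibration(n);R=np.array(c['R']);t=np.array(c['t'])
    d=R.T@np.array([(u-c['cx'])/c['fx'],(v-c['cy'])/c['fy'],1]);o=-R.T@t
    return o+d*(z-o[2])/d[2]
def proj(n,X,c=None):
    c=c or env.get_calibration(n);p=np.array(c['R'])@X+c['t']
    return np.array([c['fx']*p[0]/p[2]+c['cx'],c['fy']*p[1]/p[2]+c['cy']])
E
python3 - <<'E'
import cv2
from h import *
a=cv2.imread('pics/top0.png')
b=cv2.resize(a[230:320,270:370],None,fx=6,fy=6,interpolation=cv2.INTER_CUBIC)
c=cv2.resize(a[250:310,430:480],None,fx=4,fy=4,interpolation=cv2.INTER_CUBIC)
o=np.zeros((540,800,3),np.uint8);o[:540,:600]=b;o[:240,600:]=c
s=cv2.imread('pics/scene0.png')
e=cv2.resize(s[280:335,175:225],None,fx=4,fy=4,interpolation=cv2.INTER_CUBIC);o[260:480,600:]=e
cv2.imwrite('pics/crop1.png',o)
print(back('top',319,272,106),back('top',345,300,140),back('top',457,280,76),back('scene',198,292,76))
E
```

```text
[560.73172225  39.88111267 106.        ] [499.61343124 -16.28980431 140.        ] [ 544.17925096 -271.08669682   76.        ] [ 549.15402407 -268.50928394   76.        ]
```

View pics/crop1.png

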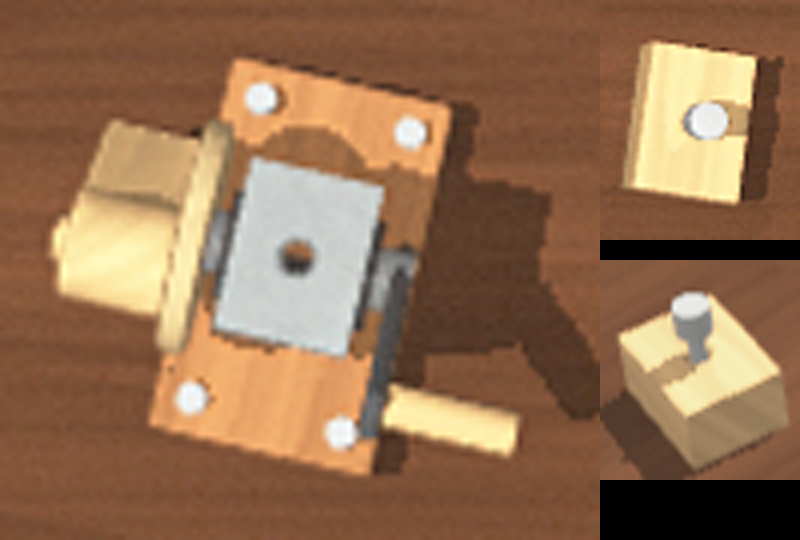

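In the crop, the hole is at about px (319.6,272.8), and the crank side faces −y with the holder yawed about −13°. The pin head is at px (457.5,280) in the top view and (198,290.8) in the scene view. I'll move toward the pin now.

```bash
python3 -m jog '[{"dx":0.0186,"dy":-0.0409,"wz":-0.148},{"dx":0.0186,"dy":-0.0409,"wz":-0.148},{"dx":0.0186,"dy":-0.0409,"wz":-0.148},{"dx":0.0186,"dy":-0.0409,"wz":-0.148},{"dx":0.0186,"dy":-0.0409,"wz":-0.148},{"dx":0.0186,"dy":-0.0409,"wz":-0.148},{"dx":0.0186,"dy":-0.0409,"wz":-0.148},{"dx":0.0186,"dy":-0.0409,"wz":-0.148},{"dx":0.0186,"dy":-0.0409,"wz":-0.148},{"dx":0.0186,"dy":-0.0409,"wz":-0.148}]' 
python3 -m jog '[{"dx":0.0186,"dy":-0.0409},{"dx":0.0186,"dy":-0.0409},{"dx":0.0186,"dy":-0.0409},{"dx":0.0186,"dy":-0.0409},{"dx":0.0186,"dy":-0.0409},{"dx":0.0186,"dy":-0.0409},{"dx":0.0186,"dy":-0.0409,"dz":-0.02},{"dx":0.0186,"dy":-0.0409,"dz":-0.02},{"dx":0.0186,"dy":-0.0409,"dz":-0.02},{"dx":0.0186,"dy":-0.0409}]'
python3 - <<'E'
import cv2
from h import *
from scipy.optimize import least_squares
def tri(obs,z=None):
    r=least_squares(lambda X:np.concatenate([proj(n,X)-p for n,p in obs]),[550,0,90]);return r.x,r.fun
print(tri([('top',(457.5,280)),('scene',(198,290.75))]))
print('bore',back('top',319.6,272.8,106),'jar',back('top',399,207,75))
k=np.array([(250,157),(383,187),(348,356),(213,328)])/6+[270,230]
P=np.array([back('top',*p,106) for p in k]);print(P.mean(0));print(P)
f=env.grab_frame('wrist');cv2.imwrite('pics/w1.png',f[:,:,::-1]);s=env.state();print(s['ee_pos'],s['ee_rot'],s['force'])
w=env.get_calibration('wrist');print(w)
print(proj('wrist',np.array([547,-270,76]),w))
E
```

```text
(array([ 545.85590062, -269.31818483,   78.36871501]), array([-1.06660679, -0.7743581 , -1.31220306, -0.04687187]))
bore [558.96867234  38.55263442 106.        ] jar [ 710.60726423 -142.38293279   75.        ]
[558.97498946  38.21626951 106.        ]
[[595.73721518  56.19385862 106.        ]
 [584.70104211   7.11443601 106.        ]
 [522.63509808  19.98720864 106.        ]
 [532.82660246  69.56957477 106.        ]]
[174.07608009 547.6429758  213.32857953] [-1.79924808e+02 -1.54238563e-03  1.62366677e+02] [ 0.27371773  0.38814864 -0.86859911]
{'fx': 350.4045880243913, 'fy': 350.4045880243913, 'cx': 323.7955541573744, 'cy': 239.768464186927, 'R': array([[ 0.3041784 ,  0.95261312, -0.00193624],
       [ 0.92149768, -0.29372647,  0.25409997],
       [ 0.24149024, -0.07907596, -0.96717602]]), 't': array([-573.61513851,  -26.77388127,  391.55051662])}
[-170.11157367  667.77062793]invalid input
invalid input
```

View pics/w1.png

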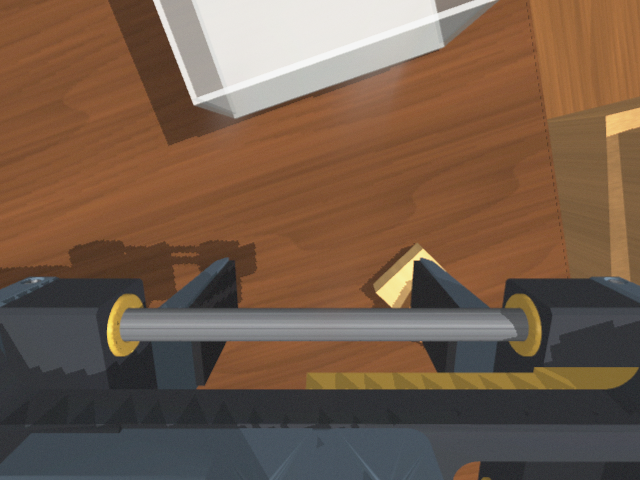

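The jog was refused and nothing moved: the picture shows only the start view. The rows probably need every key.

```bash
python3 -m jog '[{"dx":0.0186,"dy":-0.0409,"dz":0,"wx":0,"wy":0,"wz":-0.148,"grip":-1},{"dx":0.0186,"dy":-0.0409,"dz":0,"wx":0,"wy":0,"wz":-0.148,"grip":-1},{"dx":0.0186,"dy":-0.0409,"dz":0,"wx":0,"wy":0,"wz":-0.148,"grip":-1},{"dx":0.0186,"dy":-0.0409,"dz":0,"wx":0,"wy":0,"wz":-0.148,"grip":-1},{"dx":0.0186,"dy":-0.0409,"dz":0,"wx":0,"wy":0,"wz":-0.148,"grip":-1},{"dx":0.0186,"dy":-0.0409,"dz":0,"wx":0,"wy":0,"wz":-0.148,"grip":-1},{"dx":0.0186,"dy":-0.0409,"dz":0,"wx":0,"wy":0,"wz":-0.148,"grip":-1},{"dx":0.0186,"dy":-0.0409,"dz":0,"wx":0,"wy":0,"wz":-0.148,"grip":-1},{"dx":0.0186,"dy":-0.0409,"dz":0,"wx":0,"wy":0,"wz":-0.148,"grip":-1},{"dx":0.0186,"dy":-0.0409,"dz":0,"wx":0,"wy":0,"wz":-0.148,"grip":-1}]' 10
```

```text
time_s: 1.15
ee_pos: [360.4, 137.3, 214.0]
ee_rot: [180.0, -0.0, 77.2]
force: [1.6, 0.3, 0.2]
gripper_width: 91.2
```

```bash
python3 -m jog '[{"dx":0.0186,"dy":-0.0407,"dz":0,"wx":0,"wy":0,"wz":0,"grip":-1},{"dx":0.0186,"dy":-0.0407,"dz":0,"wx":0,"wy":0,"wz":0,"grip":-1},{"dx":0.0186,"dy":-0.0407,"dz":0,"wx":0,"wy":0,"wz":0,"grip":-1},{"dx":0.0186,"dy":-0.0407,"dz":0,"wx":0,"wy":0,"wz":0,"grip":-1},{"dx":0.0186,"dy":-0.0407,"dz":0,"wx":0,"wy":0,"wz":0,"grip":-1},{"dx":0.0186,"dy":-0.0407,"dz":0,"wx":0,"wy":0,"wz":0,"grip":-1},{"dx":0.0186,"dy":-0.0407,"dz":-0.02,"wx":0,"wy":0,"wz":0,"grip":-1},{"dx":0.0186,"dy":-0.0407,"dz":-0.02,"wx":0,"wy":0,"wz":0,"grip":-1},{"dx":0.0186,"dy":-0.0407,"dz":-0.02,"wx":0,"wy":0,"wz":0,"grip":-1},{"dx":0.0186,"dy":-0.0407,"dz":-0.02,"wx":0,"wy":0,"wz":0,"grip":-1}]'
python3 - <<'E'
import cv2
from h import *
w=env.get_calibration('wrist')
f=env.grab_frame('wrist');cv2.imwrite('pics/w2.png',f[:,:,::-1]);s=env.state();print(s['ee_pos'])
print(w,proj('wrist',np.array([546,-269.5,76]),w))
E
```

```text
time_s: 2.15
ee_pos: [546.5, -269.7, 132.8]
ee_rot: [-180.0, -0.0, 77.5]
force: [0.5, 0.8, -0.3]
gripper_width: 91.2
[ 548.16000589 -275.54601655  128.6010803 ]
{'fx': 350.4045880243913, 'fy': 350.4045880243913, 'cx': 323.7955541573744, 'cy': 239.768464186927, 'R': array([[ 0.97618054, -0.21695574, -0.00133107],
       [-0.20943493, -0.94390737,  0.25529567],
       [-0.05664426, -0.24893589, -0.96686212]]), 't': array([-590.43019824, -148.72573438,  275.87798568])} [325.16567421 255.49736436]
```

View pics/w2.png

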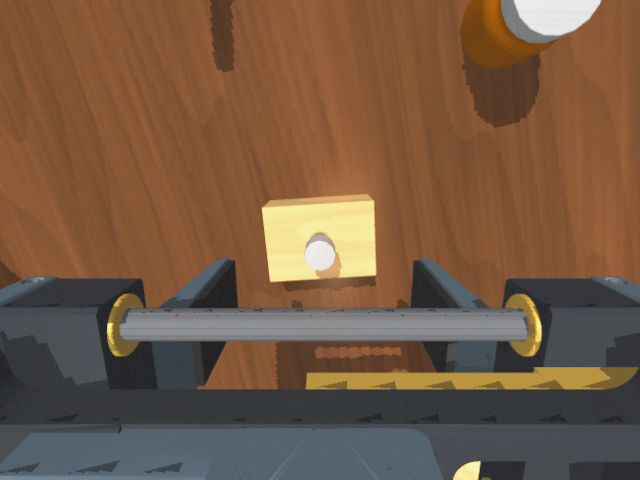

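The wrist view shows the pin head at about (319,254), between the fingers. The arm was still settling, so I'll measure again at rest.

```bash
python3 -m jog '[{"dx":0,"dy":0,"dz":0,"wx":0,"wy":0,"wz":0,"grip":-1},{"dx":0,"dy":0,"dz":0,"wx":0,"wy":0,"wz":0,"grip":-1},{"dx":0,"dy":0,"dz":0,"wx":0,"wy":0,"wz":0,"grip":-1}]'
cat >> h.py <<'E'
import cv2
def head(n,guess,r=45,sat=60,val=150,save=None):
    f=env.grab_frame(n)
    if save: cv2.imwrite(save,f[:,:,::-1])
    h=cv2.cvtColor(f,cv2.COLOR_RGB2HSV)
    m=((h[...,1]<sat)&(h[...,2]>val)).astype(np.uint8)
    M=np.zeros_like(m);u,v=map(int,guess);M[v-r:v+r,u-r:u+r]=1
    n_,l,st,c=cv2.connectedComponentsWithStats(m*M)
    i=1+np.argmax(st[1:,4]) if n_>1 else 0
    return c[i],st[i]
E
python3 - <<'E'
from h import *
w=env.get_calibration('wrist')
X=np.array([546,-269.5,76]);p=proj('wrist',X,w);c,st=head('wrist',p);s=env.state();print(s['ee_pos'],s['ee_rot'],p,c,st,back('wrist',*c,76,w))
c,st=head('top',(457,280),12);print(c,st,back('top',*c,76))
E
```

```text
time_s: 2.5
ee_pos: [546.1, -267.0, 134.8]
ee_rot: [180.0, -0.0, 77.6]
force: [0.4, 0.7, -0.3]
gripper_width: 90.9
[ 546.15903905 -266.9444165   135.06375854] [1.79926214e+02 8.78359596e-03 7.76358918e+01] [326.58514198 258.24649623] [320.52392065 255.19253209] [306 237  31  36 857] [ 542.40651805 -266.45458693   76.        ]
[453.37037037 279.62962963] [451 276   5   8  27] [ 545.00492389 -262.91967282   76.        ]
```

```bash
python3 -m jog '[{"dx":-0.003,"dy":-0.002,"dz":-0.02,"wx":0,"wy":0,"wz":0,"grip":-1},{"dx":0,"dy":0,"dz":-0.025,"wx":0,"wy":0,"wz":0,"grip":-1},{"dx":0,"dy":0,"dz":-0.025,"wx":0,"wy":0,"wz":0,"grip":-1},{"dx":0,"dy":0,"dz":-0.015,"wx":0,"wy":0,"wz":0,"grip":-1},{"dx":0,"dy":0,"dz":0,"wx":0,"wy":0,"wz":0,"grip":-0.2},{"dx":0,"dy":0,"dz":0,"wx":0,"wy":0,"wz":0,"grip":0.5},{"dx":0,"dy":0,"dz":0,"wx":0,"wy":0,"wz":0,"grip":1},{"dx":0,"dy":0,"dz":0,"wx":0,"wy":0,"wz":0,"grip":1},{"dx":0,"dy":0,"dz":0,"wx":0,"wy":0,"wz":0,"grip":1},{"dx":0,"dy":0,"dz":0,"wx":0,"wy":0,"wz":0,"grip":1}]' 15
```

```text
time_s: 3.6
ee_pos: [543.4, -270.1, 49.5]
ee_rot: [179.9, 0.0, 77.6]
force: [0.1, -0.7, 0.1]
gripper_width: 45.9
```

```bash
python3 -m jog '[{"dx":0,"dy":0,"dz":0,"wx":0,"wy":0,"wz":0,"grip":1},{"dx":0,"dy":0,"dz":0,"wx":0,"wy":0,"wz":0,"grip":1},{"dx":0,"dy":0,"dz":0,"wx":0,"wy":0,"wz":0,"grip":1},{"dx":0,"dy":0,"dz":0,"wx":0,"wy":0,"wz":0,"grip":1},{"dx":0,"dy":0,"dz":0,"wx":0,"wy":0,"wz":0,"grip":1},{"dx":0,"dy":0,"dz":0,"wx":0,"wy":0,"wz":0,"grip":1}]' 15
```

```text
time_s: 4.2
ee_pos: [543.2, -270.0, 48.9]
ee_rot: [180.0, -0.0, 77.6]
force: [0.1, 0.2, 0.3]
gripper_width: 21.7
```

```bash
python3 -m jog '[{"dx":0,"dy":0,"dz":0.03,"wx":0,"wy":0,"wz":0,"grip":1},{"dx":0,"dy":0,"dz":0.04,"wx":0,"wy":0,"wz":0,"grip":1},{"dx":0,"dy":0,"dz":0.04,"wx":0,"wy":0,"wz":0,"grip":1},{"dx":0,"dy":0,"dz":0.041,"wx":0,"wy":0,"wz":0,"grip":1},{"dx":0.0025,"dy":0.04,"dz":0,"wx":0,"wy":0,"wz":0,"grip":1},{"dx":0.0025,"dy":0.04,"dz":0,"wx":0,"wy":0,"wz":0,"grip":1},{"dx":0.0025,"dy":0.04,"dz":0,"wx":0,"wy":0,"wz":0,"grip":1},{"dx":0.0025,"dy":0.04,"dz":0,"wx":0,"wy":0,"wz":0,"grip":1},{"dx":0.0025,"dy":0.04,"dz":0,"wx":0,"wy":0,"wz":0,"grip":1},{"dx":0.0025,"dy":0.04,"dz":0,"wx":0,"wy":0,"wz":0,"grip":1}]' 15
python3 -m jog '[{"dx":0,"dy":0.04,"dz":0,"wx":0,"wy":0,"wz":0,"grip":1},{"dx":0,"dy":0.029,"dz":0,"wx":0,"wy":0,"wz":0,"grip":1},{"dx":0,"dy":0,"dz":-0.01,"wx":0,"wy":0,"wz":0,"grip":1},{"dx":0,"dy":0,"dz":-0.01,"wx":0,"wy":0,"wz":0,"grip":1},{"dx":0,"dy":0,"dz":0,"wx":0,"wy":0,"wz":0,"grip":1},{"dx":0,"dy":0,"dz":0,"wx":0,"wy":0,"wz":0,"grip":1},{"dx":0,"dy":0,"dz":0,"wx":0,"wy":0,"wz":0,"grip":1}]' 15
python3 - <<'E'
from h import *
s=env.state();print(s['ee_pos'],s['gripper_width'])
o=np.zeros((600,800,3),np.uint8)
w=env.get_calibration('wrist')
f=env.grab_frame('wrist')[:,:,::-1]
g=env.grab_frame('scene')[:,:,::-1]
o[:300,:400]=cv2.resize(f,(400,300))
o[:500,400:]=cv2.resize(g[170:270,260:340],None,fx=5,fy=5,interpolation=cv2.INTER_CUBIC)
cv2.imwrite('pics/p3.png',o);cv2.imwrite('pics/scene3.png',g)
T=s['ee_pos']; foot=np.array([T[0],T[1],T[2]-48.9])
print('foot scene',proj('scene',foot),'bore',proj('scene',np.array([558.3,39,106])))
E
```

```text
time_s: 5.2
ee_pos: [557.8, -28.4, 199.7]
ee_rot: [-180.0, 0.0, 77.6]
force: [0.6, -0.1, -1.2]
gripper_width: 21.9
time_s: 5.9
ee_pos: [558.4, 38.0, 180.1]
ee_rot: [180.0, 0.0, 77.5]
force: [0.4, -0.2, -0.6]
gripper_width: 21.3
[558.44191529  37.98771902 180.14307229] 21.253066019529992
foot scene [298.28375831 219.00566532] bore [298.87400308 227.29622213]
```

View pics/p3.png

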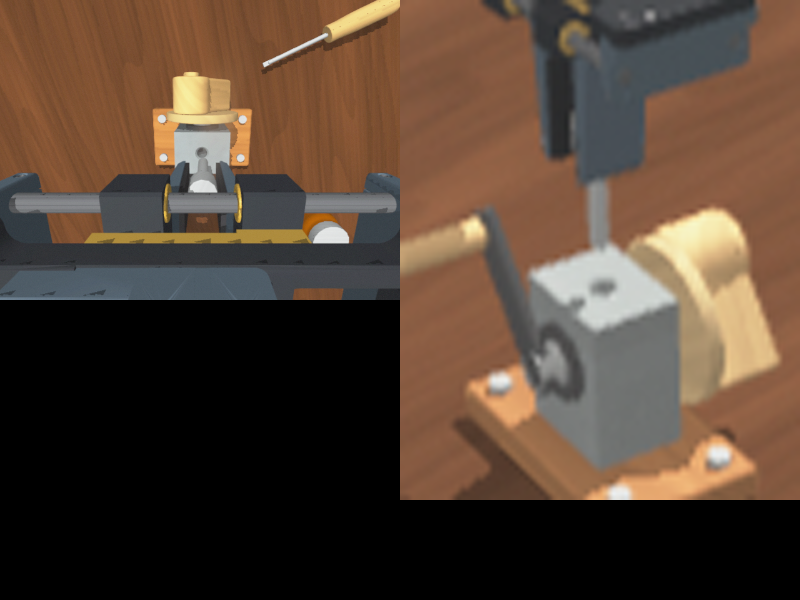

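The scene crop shows the pin foot hanging at px (300,219.6) and the bore at (300.6,227.2), which matches the predicted relative offset. In the wrist view the hole is just beyond the shank, so I'll check that direction.

```bash
python3 - <<'E'
from h import *
w=env.get_calibration('wrist')
f=env.grab_frame('wrist')[:,:,::-1]
cv2.imwrite('pics/w4.png',f)
c=cv2.resize(f[200:310,280:370],None,fx=5,fy=5,interpolation=cv2.INTER_CUBIC)
cv2.imwrite('pics/w4c.png',c)
T=env.state()['ee_pos'];q=lambda X:(proj('wrist',np.array(X),w)-[280,200])*5
print(T,'bore',q([558.3,39,106]),'+1mm y',q([558.3,40,106]),'foot',q([T[0],T[1],T[2]-48.9]),'headtop',q([T[0],T[1],T[2]+27.1]))
E
```

```text
[558.47019995  38.42932819 180.35649098] bore [226.4124087  238.18059007] +1mm y [224.92462809 231.73787672] foot [229.36372019 295.51261592] headtop [234.03570429 556.74681867]
```

View pics/w4c.png

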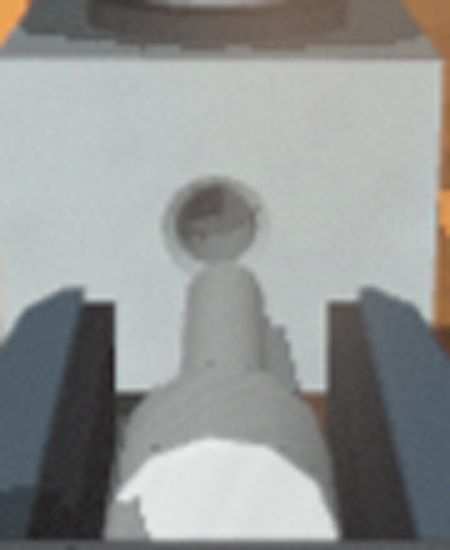

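The hole centre is at crop (215,225) and the foot edge is at (225,262). So the bore is about −0.7 mm in x and +1.8 mm in y from the pin. I'll correct by that and lower.

```bash
python3 -m jog '[{"dx":-0.0007,"dy":0.0018,"dz":-0.008,"wx":0,"wy":0,"wz":0,"grip":1},{"dx":0,"dy":0,"dz":-0.008,"wx":0,"wy":0,"wz":0,"grip":1},{"dx":0,"dy":0,"dz":-0.004,"wx":0,"wy":0,"wz":0,"grip":1},{"dx":0,"dy":0,"dz":-0.003,"wx":0,"wy":0,"wz":0,"grip":1},{"dx":0,"dy":0,"dz":-0.003,"wx":0,"wy":0,"wz":0,"grip":1},{"dx":0,"dy":0,"dz":-0.002,"wx":0,"wy":0,"wz":0,"grip":1},{"dx":0,"dy":0,"dz":0,"wx":0,"wy":0,"wz":0,"grip":1}]' 15
```

```text
time_s: 6.75
ee_pos: [557.4, 40.8, 151.7]
ee_rot: [-180.0, 0.0, 77.6]
force: [0.3, -0.7, -1.2]
gripper_width: 21.4
```

```bash
python3 -m jog '[{"dx":0,"dy":0,"dz":-0.002,"wx":0,"wy":0,"wz":0,"grip":1},{"dx":0,"dy":0,"dz":-0.002,"wx":0,"wy":0,"wz":0,"grip":1},{"dx":0,"dy":0,"dz":-0.002,"wx":0,"wy":0,"wz":0,"grip":1},{"dx":0,"dy":0,"dz":-0.002,"wx":0,"wy":0,"wz":0,"grip":1},{"dx":0,"dy":0,"dz":0,"wx":0,"wy":0,"wz":0,"grip":1}]' 15
```

```text
time_s: 7.25
ee_pos: [557.3, 40.8, 143.6]
ee_rot: [-180.0, 0.0, 77.6]
force: [-0.1, 0.7, -1.2]
gripper_width: 21.4
```

```bash
python3 -m jog '[{"dx":0,"dy":0,"dz":-0.002,"wx":0,"wy":0,"wz":0,"grip":1},{"dx":0,"dy":0,"dz":-0.002,"wx":0,"wy":0,"wz":0,"grip":1},{"dx":0,"dy":0,"dz":-0.001,"wx":0,"wy":0,"wz":0,"grip":1},{"dx":0,"dy":0,"dz":0,"wx":0,"wy":0,"wz":0,"grip":1}]' 15
```

```text
time_s: 7.65
ee_pos: [557.4, 40.8, 138.7]
ee_rot: [-180.0, 0.0, 77.6]
force: [0.1, -0.4, -0.3]
gripper_width: 21.3
```

```bash
python3 -m jog '[{"dx":0,"dy":0,"dz":0,"wx":0,"wy":0,"wz":0,"grip":0},{"dx":0,"dy":0,"dz":0,"wx":0,"wy":0,"wz":0,"grip":0},{"dx":0,"dy":0,"dz":0,"wx":0,"wy":0,"wz":0,"grip":0},{"dx":0,"dy":0,"dz":0,"wx":0,"wy":0,"wz":0,"grip":0},{"dx":0,"dy":0,"dz":0.02,"wx":0,"wy":0,"wz":0,"grip":0},{"dx":0,"dy":0,"dz":0.04,"wx":0,"wy":0,"wz":0,"grip":0},{"dx":0,"dy":0,"dz":0.02,"wx":0,"wy":0,"wz":0,"grip":0},{"dx":-0.04,"dy":0,"dz":0,"wx":0,"wy":0,"wz":0,"grip":0},{"dx":-0.04,"dy":0,"dz":0,"wx":0,"wy":0,"wz":0,"grip":0},{"dx":-0.0,"dy":0,"dz":0,"wx":0,"wy":0,"wz":0,"grip":0}]' 15
python3 - <<'E'
from h import *
a=cv2.imread('pics/top0.png')
o=np.zeros((600,800,3),np.uint8)
g=env.grab_frame('scene')[:,:,::-1]; cv2.imwrite('pics/scene5.png',g)
o[:600,:]=cv2.resize(g[180:255,250:350],None,fx=8,fy=8,interpolation=cv2.INTER_CUBIC)
cv2.imwrite('pics/p5.png',o)
# predicted grip positions: yaw -13
y=np.radians(-12.4);ex=np.array([np.cos(y),np.sin(y),0]);ey=np.array([-np.sin(y),np.cos(y),0])
C=np.array([557.3,41,70])
for th in (-.95,-.8,-.7,-.6):
    G=C-67*ey+75*(np.sin(th)*ex+np.array([0,0,np.cos(th)]))
    print(th,G.round(1),proj('top',G).round(1),((proj('scene',G)-[250,180])*8).round(0), ((proj('scene',G-24*ey)-[250,180])*8).round(0))
print('headtop',((proj('scene',np.array([557.3,41,164.]))-[250,180])*8).round(0))
# fit on the handle in the top image: crop px 385..520
print(env.state()['ee_pos'])
E
```

```text
time_s: 8.65
ee_pos: [472.5, 40.7, 218.9]
ee_rot: [-179.8, 0.1, 77.6]
force: [1.4, -0.3, 0.7]
gripper_width: 45.8
-0.95 [483.3 -11.3 113.6] [342.4 307.4] [112. 334.] [ 45. 357.]
-0.8 [490.4 -12.9 122.3] [343.2 304.2] [121. 321.] [ 54. 345.]
-0.7 [495.7 -14.1 127.4] [343.8 301.8] [129. 315.] [ 61. 338.]
-0.6 [501.6 -15.3 131.9] [344.4 299.1] [137. 311.] [ 69. 335.]
headtop [387. 217.]
[475.61501071  40.79675456 219.39180036]
```

View pics/p5.png

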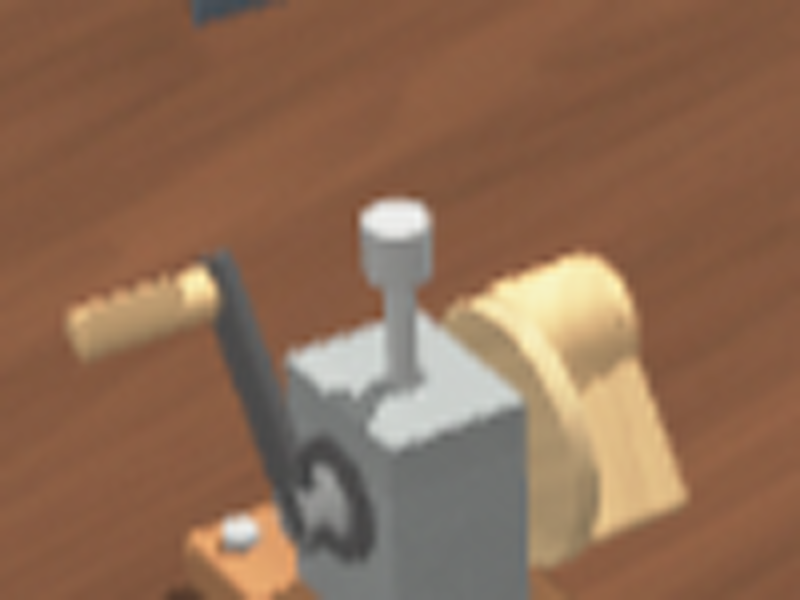

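The pin stands upright in the bore, with the head top at crop (396,218). The handle middle is at about (143,313), so the crank is at about −0.64 rad. Next I'll straddle the handle with the jaws open.

```bash
python3 -m jog '[{"dx":0.012,"dy":-0.028,"dz":0,"wx":0,"wy":0,"wz":0,"grip":0},{"dx":0.0114,"dy":-0.028,"dz":0,"wx":0,"wy":0,"wz":0,"grip":0},{"dx":0,"dy":0,"dz":0,"wx":0,"wy":0,"wz":0,"grip":0},{"dx":0,"dy":0,"dz":-0.025,"wx":0,"wy":0,"wz":0,"grip":0},{"dx":0,"dy":0,"dz":-0.03,"wx":0,"wy":0,"wz":0,"grip":0},{"dx":0,"dy":0,"dz":-0.02,"wx":0,"wy":0,"wz":0,"grip":0},{"dx":0,"dy":0,"dz":-0.013,"wx":0,"wy":0,"wz":0,"grip":0},{"dx":0,"dy":0,"dz":-0.01,"wx":0,"wy":0,"wz":0,"grip":0},{"dx":0,"dy":0,"dz":-0.01,"wx":0,"wy":0,"wz":0,"grip":0},{"dx":0,"dy":0,"dz":0,"wx":0,"wy":0,"wz":0,"grip":0}]' 3
python3 -m jog '[{"dx":0,"dy":0,"dz":0,"wx":0,"wy":0,"wz":0,"grip":0.4},{"dx":0,"dy":0,"dz":0,"wx":0,"wy":0,"wz":0,"grip":0.4},{"dx":0,"dy":0,"dz":0,"wx":0,"wy":0,"wz":0,"grip":0.4},{"dx":0,"dy":0,"dz":0,"wx":0,"wy":0,"wz":0,"grip":0.4}]' 3
cat > chk.py <<'E'
from h import *
import sys
s=env.state();T=s['ee_pos']
# head of pin in scene: bright, low saturation
f=env.grab_frame('scene');cv2.imwrite('pics/last.png',f[:,:,::-1])
r=f[190:235,290:310].astype(int)
h=cv2.cvtColor(f,cv2.COLOR_RGB2HSV)[190:235,290:310]
m=(h[...,1]<40)&(h[...,2]>185)
n,l,st,c=cv2.connectedComponentsWithStats(m[:25].astype(np.uint8))
print('TCP',T.round(1),'F',s['force'].round(1),'w',round(s['gripper_width'],1),'head',[(st[i].tolist(),c[i].round(1).tolist()) for i in range(1,n)])
y=np.radians(-12.4);ex=np.array([np.cos(y),np.sin(y),0])
d=(T-np.array([557.3,41,0]))@ex; print('holder x of TCP',d.round(1),'Fx',(s['force']@ex).round(2))
E
python3 chk.py; python3 - <<'E'
import cv2,numpy as np
f=cv2.imread('pics/scene5.png');h=cv2.cvtColor(f,cv2.COLOR_BGR2HSV)[190:215,290:310]
m=(h[...,1]<40)&(h[...,2]>185);n,l,st,c=cv2.connectedComponentsWithStats(m.astype(np.uint8));print(st[1:],c[1:])
E
```

```text
time_s: 9.7
ee_pos: [500.5, -15.0, 109.9]
ee_rot: [-179.9, 0.0, 77.6]
force: [0.3, 0.2, -0.0]
gripper_width: 45.5
time_s: 10.1
ee_pos: [501.2, -15.2, 111.5]
ee_rot: [179.9, -0.0, 77.6]
force: [0.3, -0.5, -0.1]
gripper_width: 27.8
TCP [501.2 -15.2 111.5] F [ 0.3 -0.5 -0.1] w 27.8 head [([7, 15, 7, 5, 28], [9.4, 16.9])]
holder x of TCP -42.7 Fx 0.35
[[ 5 15  9  5 32]] [[ 8.9375 16.9375]]
```

```bash
python3 -m jog '[{"dx":0.0057,"dy":-0.00125,"dz":0.003,"wx":0,"wy":0,"wz":0,"grip":0.4},{"dx":0.0057,"dy":-0.00125,"dz":0.003,"wx":0,"wy":0,"wz":0,"grip":0.4},{"dx":0.0057,"dy":-0.00125,"dz":0.003,"wx":0,"wy":0,"wz":0,"grip":0.4},{"dx":0.0057,"dy":-0.00125,"dz":0.002,"wx":0,"wy":0,"wz":0,"grip":0.4},{"dx":0.0057,"dy":-0.00125,"dz":0.002,"wx":0,"wy":0,"wz":0,"grip":0.4},{"dx":0.0057,"dy":-0.00125,"dz":0.001,"wx":0,"wy":0,"wz":0,"grip":0.4},{"dx":0.004,"dy":-0.0009,"dz":0,"wx":0,"wy":0,"wz":0,"grip":0.4},{"dx":0,"dy":0,"dz":0,"wx":0,"wy":0,"wz":0,"grip":0.4}]'; python3 chk.py
```

```text
time_s: 10.95
ee_pos: [540.5, -23.9, 124.9]
ee_rot: [179.9, -0.0, 77.6]
force: [-0.2, -0.1, -0.4]
gripper_width: 27.3
TCP [540.5 -23.9 124.9] F [-0.2 -0.1 -0.4] w 27.3 head []
holder x of TCP -2.5 Fx -0.16
```

```bash
cat >> chk.py <<'E'
w=env.get_calibration('wrist');p=proj('wrist',np.array([557.3,41,164.]),w);print('cam',(-np.array(w['R']).T@w['t']).round(),'pred',p.round(),'drop6',proj('wrist',np.array([557.3,41,158.]),w).round())
f=env.grab_frame('wrist');cv2.imwrite('pics/lastw.png',f[:,:,::-1])
h=cv2.cvtColor(f,cv2.COLOR_RGB2HSV);m=((h[...,1]<30)&(h[...,2]>200)).astype(np.uint8)
n,l,st,c=cv2.connectedComponentsWithStats(m)
for i in range(1,n):
    if st[i,4]>300:print('W',st[i].tolist(),c[i].round(1).tolist())
E
python3 chk.py; python3 -m jog '[{"dx":0.002,"dy":-0.00044,"dz":0,"wx":0,"wy":0,"wz":0,"grip":0.4},{"dx":0.002,"dy":-0.00044,"dz":0,"wx":0,"wy":0,"wz":0,"grip":0.4},{"dx":0.002,"dy":-0.00044,"dz":0,"wx":0,"wy":0,"wz":0,"grip":0.4}]'; python3 chk.py
```

```text
TCP [540.1 -23.8 124.8] F [ 0.4  0.1 -0.8] w 27.2 head []
holder x of TCP -2.8 Fx 0.38
cam [554.  46. 296.] pred [336. 160.] drop6 [335. 159.]
W [270, 105, 69, 87, 3415] [302.9, 151.8]
W [272, 172, 40, 31, 494] [285.9, 191.1]
W [556, 341, 18, 44, 418] [563.8, 361.6]
time_s: 11.4
ee_pos: [544.8, -24.9, 125.0]
ee_rot: [-180.0, 0.0, 77.6]
force: [-1.6, 0.1, 0.6]
gripper_width: 27.4
TCP [544.8 -24.9 125. ] F [-1.6  0.1  0.6] w 27.4 head []
holder x of TCP 2.0 Fx -1.56
cam [560.  45. 296.] pred [320. 160.] drop6 [321. 159.]
W [259, 105, 64, 98, 3906] [287.7, 155.1]
W [298, 107, 46, 24, 362] [316.3, 115.3]
W [549, 341, 25, 48, 779] [560.2, 362.6]
```

View pics/lastw.png

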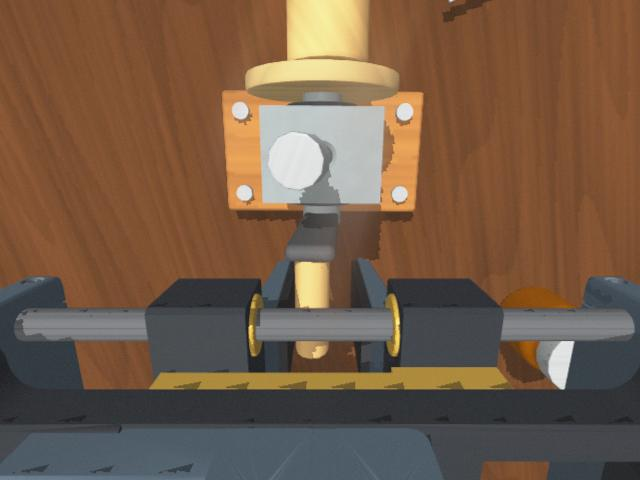

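The wrist view shows the pin head at (297,160), about 58 px across and leaning toward −x from the spindle drag, with the handle between the fingers. I'll continue in slow steps, tracking the head and the force.

```bash
cat > chk.py <<'E'
from h import *
import sys
y=np.radians(-12.4);ex=np.array([np.cos(y),np.sin(y),0])
s=env.state();T=s['ee_pos'];w=env.get_calibration('wrist')
f=env.grab_frame('wrist');cv2.imwrite('pics/lastw.png',f[:,:,::-1])
p=proj('wrist',np.array([557.3,41,162.]),w)
g=cv2.cvtColor(f,cv2.COLOR_RGB2GRAY);u,v=int(p[0]),int(p[1])
x0,y0=u-70,max(v-60,0);r=cv2.GaussianBlur(cv2.resize(g[y0:v+60,x0:u+70],None,fx=3,fy=3,interpolation=cv2.INTER_CUBIC),(0,0),2)
c=cv2.HoughCircles(r,cv2.HOUGH_GRADIENT_ALT,1.5,30,param1=80,param2=.7,minRadius=66,maxRadius=110)
print('TCP',T.round(1),'F',s['force'].round(1),'Fx',(s['force']@ex).round(2),'hx',((T-np.array([557.3,41,0]))@ex).round(1),'t',s['time_s'])
print('pred',p.round(),'circ',None if c is None else [(round(a/3+x0-p[0],1),round(b/3+y0-p[1],1),round(q/3,1)) for a,b,q in c[0]])
E
python3 chk.py; python3 -m jog '[{"dx":0.002,"dy":-0.00044,"dz":0,"wx":0,"wy":0,"wz":0,"grip":0.4},{"dx":0.002,"dy":-0.00044,"dz":0,"wx":0,"wy":0,"wz":0,"grip":0.4},{"dx":0.002,"dy":-0.00044,"dz":0,"wx":0,"wy":0,"wz":0,"grip":0.4}]'; python3 chk.py;  python3 -m jog '[{"dx":0.002,"dy":-0.00044,"dz":0,"wx":0,"wy":0,"wz":0,"grip":0.4},{"dx":0.002,"dy":-0.00044,"dz":0,"wx":0,"wy":0,"wz":0,"grip":0.4},{"dx":0.002,"dy":-0.00044,"dz":0,"wx":0,"wy":0,"wz":0,"grip":0.4}]'; python3 chk.py
```

```text
TCP [545.3 -25.  125. ] F [-1.5 -1.2  0.2] Fx -1.18 hx 2.5 t 11.5
pred [321. 159.] circ [(np.float64(-27.6), np.float64(-2.4), np.float32(25.3))]
time_s: 11.85
ee_pos: [551.2, -26.3, 125.0]
ee_rot: [180.0, -0.0, 77.6]
force: [-1.4, 0.0, 1.1]
gripper_width: 27.0
TCP [551.2 -26.3 125. ] F [-1.4  0.   1.1] Fx -1.41 hx 8.5 t 11.85
pred [304. 159.] circ None
time_s: 12.2
ee_pos: [557.3, -27.6, 125.0]
ee_rot: [180.0, 0.0, 77.6]
force: [-1.5, -0.1, 1.4]
gripper_width: 27.2
TCP [557.3 -27.6 125. ] F [-1.5 -0.1  1.4] Fx -1.43 hx 14.7 t 12.2
pred [288. 159.] circ [(np.float64(-14.7), np.float64(-4.4), np.float32(29.2)), (np.float64(-14.7), np.float64(-4.4), np.float32(25.5))]
```

```bash
python3 -m jog '[{"dx":0.002,"dy":-0.00044,"dz":0,"wx":0,"wy":0,"wz":0,"grip":0.4},{"dx":0.002,"dy":-0.00044,"dz":-0.0005,"wx":0,"wy":0,"wz":0,"grip":0.4},{"dx":0.002,"dy":-0.00044,"dz":0,"wx":0,"wy":0,"wz":0,"grip":0.4}]'|grep force; python3 chk.py
```

```text
force: [-1.6, 0.2, -0.2]
TCP [563.1 -28.9 124.3] F [-1.6  0.2 -0.2] Fx -1.62 hx 20.7 t 12.55
pred [271. 160.] circ [(np.float64(-18.5), np.float64(-8.1), np.float32(26.3))]
```

```bash
python3 -m jog '[{"dx":0.002,"dy":-0.00044,"dz":-0.0005,"wx":0,"wy":0,"wz":0,"grip":0.4},{"dx":0.002,"dy":-0.00044,"dz":-0.0005,"wx":0,"wy":0,"wz":0,"grip":0.4}]'|grep force; python3 chk.py
```

```text
force: [-1.2, -0.1, 0.8]
TCP [567.2 -29.8 123.5] F [-1.2 -0.1  0.8] Fx -1.15 hx 24.9 t 12.8
pred [260. 160.] circ None
```

```bash
python3 -m jog '[{"dx":0.002,"dy":-0.00044,"dz":-0.0005,"wx":0,"wy":0,"wz":0,"grip":0.4},{"dx":0.002,"dy":-0.00044,"dz":-0.0005,"wx":0,"wy":0,"wz":0,"grip":0.4}]'|grep force; python3 chk.py
```

```text
force: [-1.8, -0.4, 0.9]
TCP [571.2 -30.7 122.5] F [-1.8 -0.4  0.9] Fx -1.64 hx 28.9 t 13.05
pred [248. 160.] circ [(np.float64(-18.2), np.float64(-2.3), np.float32(26.0))]
```

```bash
python3 -m jog '[{"dx":0.002,"dy":-0.00044,"dz":-0.0005,"wx":0,"wy":0,"wz":0,"grip":0.4},{"dx":0.002,"dy":-0.00044,"dz":-0.0005,"wx":0,"wy":0,"wz":0,"grip":0.4}]'|grep force; python3 chk.py
```

```text
force: [-3.8, 0.4, 2.6]
TCP [574.8 -31.5 121.4] F [-3.8  0.4  2.6] Fx -3.84 hx 32.7 t 13.3
pred [237. 160.] circ [(np.float64(-20.8), np.float64(-5.4), np.float32(27.3))]
```

```bash
python3 -m jog '[{"dx":0.0015,"dy":-0.00033,"dz":-0.0005,"wx":0,"wy":0,"wz":0,"grip":0.4},{"dx":0.0015,"dy":-0.00033,"dz":-0.0005,"wx":0,"wy":0,"wz":0,"grip":0.4}]'|grep force; python3 chk.py
```

```text
force: [-5.0, 1.4, 3.1]
TCP [577.4 -32.1 120.4] F [-5.   1.4  3.1] Fx -5.18 hx 35.4 t 13.55
pred [229. 160.] circ [(np.float64(-17.5), np.float64(-4.5), np.float32(30.5))]
```

The force has risen from 1.5 to 5.2 N, so the pin may have caught. I'll look.

```bash
python3 -c "
import cv2
a=cv2.imread('pics/lastw.png');cv2.imwrite('pics/w6.png',cv2.resize(a[80:370,120:420],None,fx=2,fy=2))"; python3 chk.py
```

```text
TCP [577.7 -32.1 120.3] F [-4.7  0.9  3. ] Fx -4.79 hx 35.6 t 13.6
pred [228. 160.] circ [(np.float64(-21.3), np.float64(-6.5), np.float32(28.5))]
```

View pics/w6.png

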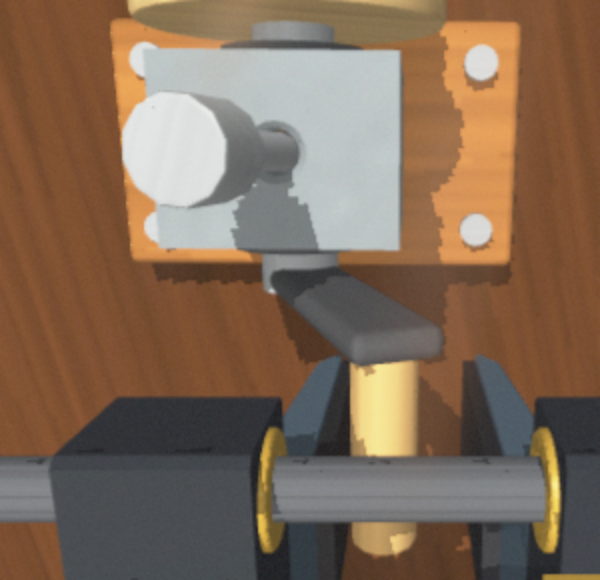

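The head now looks smaller, about 54 px against 58 px, so the pin has dropped and caught. The crank stopped at about 0.41 rad. I'll ease it back 0.15 rad, moving the TCP to hx ≈ 13.6.

```bash
python3 -m jog '[{"dx":-0.004,"dy":0.00088,"dz":0,"wx":0,"wy":0,"wz":0,"grip":0.4},{"dx":-0.004,"dy":0.00088,"dz":0.001,"wx":0,"wy":0,"wz":0,"grip":0.4},{"dx":-0.003,"dy":0.00066,"dz":0.001,"wx":0,"wy":0,"wz":0,"grip":0.4},{"dx":-0.002,"dy":0.00044,"dz":0.0005,"wx":0,"wy":0,"wz":0,"grip":0.4},{"dx":-0.002,"dy":0.00044,"dz":0.0005,"wx":0,"wy":0,"wz":0,"grip":0.4},{"dx":-0.002,"dy":0.00044,"dz":0,"wx":0,"wy":0,"wz":0,"grip":0.4},{"dx":-0.002,"dy":0.00044,"dz":0,"wx":0,"wy":0,"wz":0,"grip":0.4},{"dx":0,"dy":0,"dz":0,"wx":0,"wy":0,"wz":0,"grip":0.4}]'|grep force; python3 chk.py
```

```text
force: [2.1, -0.2, 1.6]
TCP [559.8 -28.1 124. ] F [ 2.1 -0.2  1.6] Fx 2.14 hx 17.2 t 14.45
pred [281. 160.] circ None
```

```bash
python3 -m jog '[{"dx":-0.002,"dy":0.00044,"dz":0,"wx":0,"wy":0,"wz":0,"grip":0.4},{"dx":-0.0015,"dy":0.00033,"dz":0,"wx":0,"wy":0,"wz":0,"grip":0.4},{"dx":0,"dy":0,"dz":0,"wx":0,"wy":0,"wz":0,"grip":0.4}]'|grep force; python3 chk.py;python3 -c "
import cv2
a=cv2.imread('pics/lastw.png');cv2.imwrite('pics/w7.png',cv2.resize(a[80:370,120:420],None,fx=2,fy=2))"
```

```text
force: [1.9, -0.9, 1.6]
TCP [555.5 -27.2 123.5] F [ 1.9 -0.9  1.6] Fx 2.04 hx 12.9 t 14.8
pred [292. 160.] circ [(np.float64(-11.9), np.float64(-5.1), np.float32(29.7))]
```

View pics/w7.png

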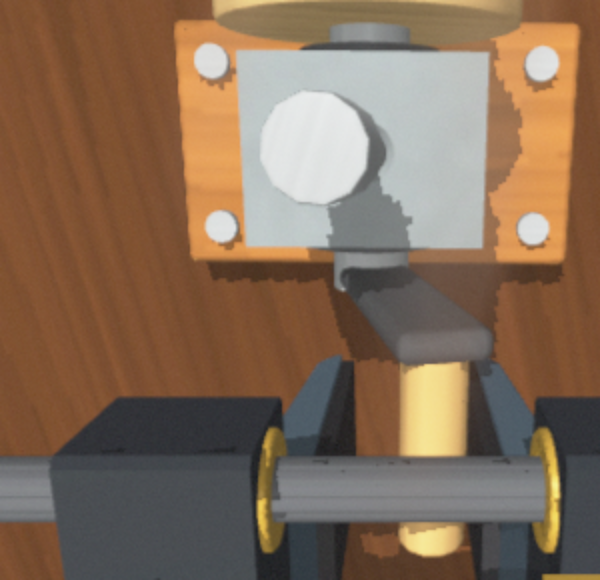

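The pin is standing and the crank has been eased back to about 0.25 rad. I'll centre the gap, lift clear, and check the drop numerically in the scene view.

```bash
python3 -m jog '[{"dx":0.003,"dy":-0.00066,"dz":0,"wx":0,"wy":0,"wz":0,"grip":0.3},{"dx":0.0025,"dy":-0.00055,"dz":0,"wx":0,"wy":0,"wz":0,"grip":0.2},{"dx":0,"dy":0,"dz":0,"wx":0,"wy":0,"wz":0,"grip":0},{"dx":0,"dy":0,"dz":0.02,"wx":0,"wy":0,"wz":0,"grip":0},{"dx":0,"dy":0,"dz":0.03,"wx":0,"wy":0,"wz":0,"grip":0},{"dx":0,"dy":0,"dz":0.03,"wx":0,"wy":0,"wz":0,"grip":0},{"dx":0,"dy":0,"dz":0.015,"wx":0,"wy":0,"wz":0,"grip":1},{"dx":-0.045,"dy":0.02,"dz":0,"wx":0,"wy":0,"wz":0,"grip":1},{"dx":-0.045,"dy":0.03,"dz":0,"wx":0,"wy":0,"wz":0,"grip":1},{"dx":0,"dy":0.018,"dz":0,"wx":0,"wy":0,"wz":0,"grip":1}]' 20
cat > sc.py <<'E'
from h import *
def hd(f):
    h=cv2.cvtColor(f,cv2.COLOR_BGR2HSV)[190:235,285:315]
    m=((h[...,1]<40)&(h[...,2]>185)).astype(np.uint8);n,l,st,c=cv2.connectedComponentsWithStats(m)
    return [(st[i].tolist(),(c[i]+[285,190]).round(2).tolist()) for i in range(1,n) if st[i,4]>8]
f=env.grab_frame('scene')[:,:,::-1].copy();cv2.imwrite('pics/s8.png',f)
a=cv2.imread('pics/scene5.png');print(hd(a));print(hd(f))
for z in (164,158,126):print(z,proj('scene',np.array([557.3,41,z])))
for dx in(-6,):print(proj('scene',np.array([557.3+dx,41,158])))
# template match head (from scene5) vertical shift
t=a[200:216,292:308];r=cv2.matchTemplate(f[190:250,280:320],t,cv2.TM_CCOEFF_NORMED);print(cv2.minMaxLoc(r)[1::2],'orig at',(12,10))
E
python3 sc.py
```

```text
time_s: 15.85
ee_pos: [468.5, 38.0, 217.9]
ee_rot: [-179.7, 0.1, 77.6]
force: [1.1, -0.0, 0.1]
gripper_width: 16.2
[([10, 15, 9, 5, 32], [298.94, 206.94]), ([11, 29, 19, 16, 132], [304.69, 228.17]), ([2, 31, 11, 8, 59], [292.69, 224.51])]
[([10, 17, 8, 4, 27], [298.48, 208.33]), ([11, 29, 19, 16, 134], [304.58, 228.2]), ([9, 31, 4, 6, 23], [295.57, 223.61])]
164 [298.38236903 207.12754784]
158 [298.46501344 209.20910212]
126 [298.8990681  220.14158218]
[296.7788134  208.35882869]
(0.9784452319145203, (12, 11)) orig at (12, 10)
```

The head dropped about 1.4–1.6 px (roughly 5 mm) and is nearly upright, so the pin is engaged. Next I'll go above the head with shut fingers and push down.

```bash
python3 -m jog '[{"dx":0.043,"dy":0.001,"dz":0,"wx":0,"wy":0,"wz":0,"grip":1},{"dx":0.042,"dy":0.001,"dz":0,"wx":0,"wy":0,"wz":0,"grip":1},{"dx":0,"dy":0,"dz":-0.02,"wx":0,"wy":0,"wz":0,"grip":1},{"dx":0,"dy":0,"dz":-0.02,"wx":0,"wy":0,"wz":0,"grip":1},{"dx":0,"dy":0,"dz":-0.006,"wx":0,"wy":0,"wz":0,"grip":1},{"dx":0,"dy":0,"dz":0,"wx":0,"wy":0,"wz":0,"grip":1},{"dx":0,"dy":0,"dz":0,"wx":0,"wy":0,"wz":0,"grip":1}]'
```

```text
time_s: 16.6
ee_pos: [560.0, 39.2, 173.3]
ee_rot: [179.9, -0.0, 77.6]
force: [-0.6, 0.2, 0.3]
gripper_width: 0.1
```

```bash
python3 -m jog '[{"dx":-0.0035,"dy":0.0018,"dz":-0.004,"wx":0,"wy":0,"wz":0,"grip":1},{"dx":0,"dy":0,"dz":-0.004,"wx":0,"wy":0,"wz":0,"grip":1},{"dx":0,"dy":0,"dz":-0.002,"wx":0,"wy":0,"wz":0,"grip":1},{"dx":0,"dy":0,"dz":-0.002,"wx":0,"wy":0,"wz":0,"grip":1},{"dx":0,"dy":0,"dz":-0.002,"wx":0,"wy":0,"wz":0,"grip":1},{"dx":0,"dy":0,"dz":-0.002,"wx":0,"wy":0,"wz":0,"grip":1}]'; python3 -m jog '[{"dx":0,"dy":0,"dz":-0.0015,"wx":0,"wy":0,"wz":0,"grip":1},{"dx":0,"dy":0,"dz":-0.0015,"wx":0,"wy":0,"wz":0,"grip":1}]'
```

```text
time_s: 17.2
ee_pos: [557.1, 41.1, 157.4]
ee_rot: [179.8, -0.0, 77.6]
force: [0.4, 0.3, 6.3]
gripper_width: 0.5
time_s: 17.4
ee_pos: [557.6, 41.0, 155.0]
ee_rot: [179.7, -0.0, 77.6]
force: [1.0, -0.9, 7.3]
gripper_width: 0.5
```

```bash
python3 -m jog '[{"dx":0,"dy":0,"dz":-0.002,"wx":0,"wy":0,"wz":0,"grip":1},{"dx":0,"dy":0,"dz":-0.002,"wx":0,"wy":0,"wz":0,"grip":1},{"dx":0,"dy":0,"dz":-0.002,"wx":0,"wy":0,"wz":0,"grip":1}]'
```

```text
time_s: 17.7
ee_pos: [559.2, 40.7, 150.2]
ee_rot: [179.5, -0.1, 77.6]
force: [1.5, -1.3, 10.4]
gripper_width: 0.7
```

```bash
python3 -m jog '[{"dx":0,"dy":0,"dz":-0.002,"wx":0,"wy":0,"wz":0,"grip":1},{"dx":0,"dy":0,"dz":-0.002,"wx":0,"wy":0,"wz":0,"grip":1},{"dx":0,"dy":0,"dz":-0.002,"wx":0,"wy":0,"wz":0,"grip":1}]'
```

```text
time_s: 18.0
ee_pos: [559.9, 40.5, 144.8]
ee_rot: [179.4, -0.1, 77.6]
force: [3.1, -1.6, 12.2]
gripper_width: 0.2
```

```bash
python3 -m jog '[{"dx":0,"dy":0,"dz":-0.002,"wx":0,"wy":0,"wz":0,"grip":1},{"dx":0,"dy":0,"dz":-0.002,"wx":0,"wy":0,"wz":0,"grip":1},{"dx":0,"dy":0,"dz":-0.002,"wx":0,"wy":0,"wz":0,"grip":1}]'
```

```text
time_s: 18.3
ee_pos: [560.5, 40.1, 139.1]
ee_rot: [179.3, -0.0, 77.6]
force: [4.0, -3.6, 12.4]
gripper_width: 0.6
```

It is going down, but sideways load is building on the tool. I'll lift off and re-centre before continuing.

```bash
python3 -m jog '[{"dx":0,"dy":0,"dz":0.006,"wx":0,"wy":0,"wz":0,"grip":1},{"dx":0,"dy":0,"dz":0.006,"wx":0,"wy":0,"wz":0,"grip":1},{"dx":0,"dy":0,"dz":0,"wx":0,"wy":0,"wz":0,"grip":1},{"dx":0,"dy":0,"dz":0,"wx":0,"wy":0,"wz":0,"grip":1}]'; python3 sc.py
```

```text
time_s: 18.7
ee_pos: [555.7, 41.2, 147.2]
ee_rot: [-180.0, 0.0, 77.6]
force: [-0.7, -0.2, -0.7]
gripper_width: 0.6
[([10, 15, 9, 5, 32], [298.94, 206.94]), ([11, 29, 19, 16, 132], [304.69, 228.17]), ([2, 31, 11, 8, 59], [292.69, 224.51])]
[([8, 31, 5, 7, 20], [294.5, 224.15]), ([12, 31, 18, 14, 104], [305.7, 228.74])]
164 [298.38236903 207.12754784]
158 [298.46501344 209.20910212]
126 [298.8990681  220.14158218]
[296.7788134  208.35882869]
(0.48854103684425354, (19, 29)) orig at (12, 10)
```

Free again at (555.7,41.2). I'll shift to x ≈ 558 and press on.

```bash
python3 -m jog '[{"dx":0.0025,"dy":-0.0003,"dz":-0.003,"wx":0,"wy":0,"wz":0,"grip":1},{"dx":0,"dy":0,"dz":-0.003,"wx":0,"wy":0,"wz":0,"grip":1},{"dx":0,"dy":0,"dz":-0.002,"wx":0,"wy":0,"wz":0,"grip":1},{"dx":0,"dy":0,"dz":-0.002,"wx":0,"wy":0,"wz":0,"grip":1},{"dx":0,"dy":0,"dz":-0.002,"wx":0,"wy":0,"wz":0,"grip":1}]'; python3 -m jog '[{"dx":0,"dy":0,"dz":-0.002,"wx":0,"wy":0,"wz":0,"grip":1},{"dx":0,"dy":0,"dz":-0.002,"wx":0,"wy":0,"wz":0,"grip":1}]'
```

```text
time_s: 19.25
ee_pos: [558.7, 40.7, 136.4]
ee_rot: [180.0, -0.0, 77.6]
force: [-2.4, -1.1, 8.7]
gripper_width: 0.7
time_s: 19.45
ee_pos: [558.7, 40.7, 132.6]
ee_rot: [179.9, -0.0, 77.6]
force: [-1.8, -0.7, 7.4]
gripper_width: 0.4
```

Going well, with about 6.6 mm left.

```bash
python3 -m jog '[{"dx":0,"dy":0,"dz":-0.002,"wx":0,"wy":0,"wz":0,"grip":1},{"dx":0,"dy":0,"dz":-0.0015,"wx":0,"wy":0,"wz":0,"grip":1}]'; python3 -m jog '[{"dx":0,"dy":0,"dz":-0.0015,"wx":0,"wy":0,"wz":0,"grip":1},{"dx":0,"dy":0,"dz":-0.001,"wx":0,"wy":0,"wz":0,"grip":1}]'
```

```text
time_s: 19.65
ee_pos: [558.6, 40.7, 129.0]
ee_rot: [179.9, -0.0, 77.6]
force: [-2.3, -1.1, 7.9]
gripper_width: 0.7
time_s: 19.85
ee_pos: [558.5, 40.7, 126.6]
ee_rot: [180.0, -0.0, 77.6]
force: [-3.1, 0.4, 12.9]
gripper_width: 0.1
```

```bash
python3 -m jog '[{"dx":0,"dy":0,"dz":-0.001,"wx":0,"wy":0,"wz":0,"grip":1},{"dx":0,"dy":0,"dz":0,"wx":0,"wy":0,"wz":0,"grip":1}]'; python3 -m jog '[{"dx":0,"dy":0,"dz":-0.001,"wx":0,"wy":0,"wz":0,"grip":1},{"dx":0,"dy":0,"dz":0,"wx":0,"wy":0,"wz":0,"grip":1}]'
```

```text
time_s: 20.05
ee_pos: [558.6, 40.7, 126.6]
ee_rot: [179.9, -0.0, 77.6]
force: [-3.3, -0.3, 13.3]
gripper_width: 0.8
time_s: 20.25
ee_pos: [558.6, 40.7, 126.5]
ee_rot: [179.9, -0.0, 77.6]
force: [-5.4, -0.9, 18.5]
gripper_width: 0.3
```

The height holds at 126.5 mm while the force rises, so the head is home. I'll lift off, clear away and look.

```bash
python3 -m jog '[{"dx":0,"dy":0,"dz":0.01,"wx":0,"wy":0,"wz":0,"grip":1},{"dx":0,"dy":0,"dz":0.04,"wx":0,"wy":0,"wz":0,"grip":1},{"dx":0,"dy":0,"dz":0.045,"wx":0,"wy":0,"wz":0,"grip":1},{"dx":-0.045,"dy":0,"dz":0.02,"wx":0,"wy":0,"wz":0,"grip":1},{"dx":-0.045,"dy":0,"dz":0,"wx":0,"wy":0,"wz":0,"grip":1},{"dx":-0.045,"dy":0,"dz":0,"wx":0,"wy":0,"wz":0,"grip":1},{"dx":0,"dy":0,"dz":0,"wx":0,"wy":0,"wz":0,"grip":1},{"dx":0,"dy":0,"dz":0,"wx":0,"wy":0,"wz":0,"grip":1}]'
python3 - <<'E'
from h import *
f=env.grab_frame('scene')[:,:,::-1];g=env.grab_frame('top')[:,:,::-1]
o=np.zeros((600,800,3),np.uint8)
o[:,:400]=cv2.resize(f[185:260,270:320],None,fx=8,fy=8,interpolation=cv2.INTER_CUBIC)
o[:320,400:]=cv2.resize(g[240:320,270:370],None,fx=4,fy=4,interpolation=cv2.INTER_CUBIC)
o[320:600,400:]=cv2.resize(f[100:350,150:450],(400,280))
cv2.imwrite('pics/fin.png',o)
print(((proj('scene',np.array([557.3,41,126.]))-[270,185])*8).round())
E
```

```text
time_s: 21.05
ee_pos: [423.4, 40.8, 239.0]
ee_rot: [179.9, -0.0, 77.6]
force: [0.5, -0.5, 0.2]
gripper_width: 0.6
[231. 281.]
```

View pics/fin.png

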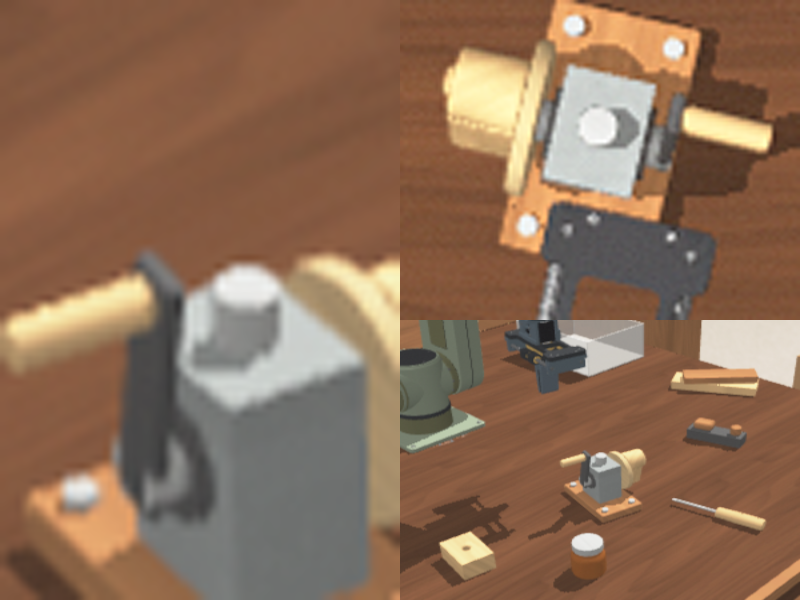

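The pin head sits flat on the housing, with its top at crop (245,282) against a predicted (231,281) plus the known bias of about 1.7 px. The bystanders are where they were and the gripper is clear.

```bash
python3 -c "
from workcell import env
print(env.job_done())"
```

```text
the job is handed in; nothing more can be done
None
```

The holder is locked: the pin is fully home in the housing, the arm has let go and is clear, and I handed the job in at about 21 s of the 72 s allowed.

- **Standing the pin:** I took it from the rack, lined it up over the bore with the cameras and set it on the spindle without any noticeable force.
- **Turning the crank:** I turned it slowly with the jaws loosely around the handle. It stopped at about 0.41 rad, with about 5 N of push against about 1.5 N while turning. I then eased it back to about 0.25 rad.
- **Pushing the pin home:** I pushed with shut fingers. Partway down I lifted off and re-centred, because up to about 5 N of sideways load had built up on the tool. The push peaked at about 18 N at the final stop.

**Last checks:**
- The tool stopped at z = 126.5 mm (126 mm is fully home) while the force rose.
- The final picture shows the head flat on the housing, the pin upright, the gripper clear and the jar, plane and driver where they were.

**Doubtful or failed along the way:**
- The catch looked like a drop of about 5 mm in the scene camera, not the expected 6 mm. I put the difference down to pixel resolution and pin lean.
- The automatic head-circle detection was unreliable, so I went by force and my own reading of the pictures.
- The first two move commands were refused for missing keys, and nothing moved.

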